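# Fit the tray on the snack scale and zero it

### The job

Get the snack scale ready: pick up the divided wooden tray by its centre divider and lower it gently over the two pins of the scale's weighing plate until it rests flush, and let go. The loaded dial then turns; turn the tare knob on the sloped face until its pointer stands at the dial's broad zero mark, and let go of it. Leave the book, the bowl on it, the wine glass and the remote control where they are.

Things in the scene. Friction and masses are not known exactly. Their poses are not given: they have to be found in the camera images.
- tray: loose divided wooden snack tray, 160 mm (x) by 130 mm (y), 200 to 360 g. Origin: centre of its underside, z up. Floor 10 mm thick, rim up to 20 mm. A divider 12 mm thick (in x), 130 mm long (along y), rises from the floor at x = 0 to 50 mm above the underside: take it there. Two through holes, 15 mm wide, at x = -45 and +45 mm, y = 0. Turned by half a turn it fits just as well
- scale: white kitchen-type weighing scale, fixed to the table, 310 mm (x, from -165 to 143 mm) by 180 mm (y). Origin: on the table near the middle of its foot. Its front (-x) part is a face that slopes 30 degrees from level, rising towards +x from 16 to 96 mm high, with the dial and knob at its centre (x = -95 mm, y = 0, z = 56 mm); its rear part is 84 mm high under the weighing plate
- pan_top (a point): centre of the top of the weighing plate: steel, 130 mm (x) by 150 mm (y), 107 mm above the table when empty; axes as the scale's. It carries two upright pins, 10 mm thick, 16 mm high with tapered tips, at y = -45 and +45 mm, x = 0; so the tray goes on with its divider along the scale's x axis. The plate is sprung: it sinks 2 mm per newton, 4 to 7 mm under the tray, 10.5 mm at most
- dial (a joint): angle of the round white dial (150 mm across) on the sloped face, rad, positive clockwise seen facing it; 0 with the empty plate (zero mark at the top of the slope), 0.35 to 0.65 with the tray on: it turns with the sinking of the plate, 0.09 rad per mm
- zero_mark (a point): point on the dial's zero mark, 56 mm from its centre; the mark is the one broad black bar (7 mm by 19 mm) among thin tick lines. Its x axis points radially outwards, its z axis along the knob's axis out of the face
- tare_knob (a joint): angle of the tare knob, rad, positive clockwise seen facing it; at 0 its pointer points up the slope; range -2.6 to 2.6. It turns with slight friction (0.04 N m) and stays where it is left. It reads zero when it equals joint dial
- knob_grip (a point): on the knob's axis, 34 mm above its underside, where to grip it: black bar 62 mm long (along this frame's x, whose + end is the pointer's side), 16 mm thick (y), standing from 8 to 44 mm above the knob's underside on a round skirt 66 mm across. Its z axis is the turning axis and points out of the face, 30 degrees from vertical
- pointer_tip (a point): tip of the knob's black pointer (6 mm wide), 56 mm from the axis, in line with the bar (it has a white line on top at the pointer's end)
- book: bystander: blue hardback book, 134 by 204 by 30 mm, origin at the centre of its underside
- bowl: bystander: blue ceramic bowl, 110 mm wide, 50 mm high, standing on the book, origin at the centre of its underside
- wine_glass: bystander: empty wine glass, 190 mm high, 80 mm wide, origin at the centre of its foot
- remote: bystander: black remote control, 160 by 46 by 18 mm, origin at the centre of its underside
There are look-alikes about, which are no part of the job. What is meant by the tray is not yellow, and is the larger of those in its own colour.

How it is judged:
By the outcome, as a careful person would: the job done as asked, in the order asked, and still so for the second after the job is handed in, with the robot touching nothing.
It also fails if it takes over 54 s, if anything falls off the work surface, if the arm or the gripper's body presses on something with over 40 N, if the wrist force passes 120 N, or if a joint passes its speed limit or range.

### The arm

A 6-joint arm with a two-finger parallel gripper is mounted at the origin on the work surface. World frame = base frame: x ahead of the robot, y to its left, z up, the work surface at z = 0. Lengths are in m, angles in rad, forces in N, time in s.
With the tool pointing down it reaches from about 0.375 to 0.925 m from the base axis. Payload 5.7 kg.
Tool frame: the origin (TCP) lies at the very end of the fingers, on their centre line; the grasp point (between the pads) lies 19 mm behind it; z points along the fingers, y is the line along which they close (so a half turn about z gives the same grasp; the last joint's range is limited). The gripper opens to 85 mm and grips with 20 to 120 N. Pads are 22 mm wide; open, the fingers measure 114 mm over their backs; the gripper's body (76 mm by 85 mm) begins 54 mm behind the grasp point. The pads swing forward as they close: fully open they stand 13 mm farther back than shut.
Start: joints at [-1.338, 0.359, 1.51, -0, 1.272, -0.115], TCP at [0.204, -0.564, 0.231] pointing down, gripper open.
Joint ranges: [-2.97, 2.97], [-1.01, 2.36], [0.21, 2.38], [-0.96, 4.11], [0.2, 2.71], [-2.98, 2.98]. Speed limits (rad/s): [2.39, 2.39, 3.14, 3.14, 3.14, 3.14].

### API

Orientations are given as a unit quaternion [x, y, z, w].
In Python, from plant import manip gives the robot as it stands.
- The arm moves only by the tool play_rows, never from a script. Its argument "rows" is a list that holds one entry, the list of rows, each a list of 7 numbers: the opening, from 0 (shut) to 1 (fully open), then the shift along the tool's x, y, z in mm, then the turn, a rotation vector about the tool's x, y, z in degrees. In form: [[[grip, tx, ty, tz, wx, wy, wz], ...]]. A call has 1 to 5 rows; each row is the pose to reach, as a shift and turn from the pose commanded when the call began, along the tool's axes at that moment; what a row does not reach only later rows make up. A row lasts 1/12 s, in which the tool goes at most 41.7 mm and 7.16 degrees, less where a joint would pass 70% of its speed; a pose out of reach is approached as far as the arm can. A call with a gripper value outside its range is refused whole. The fingers move at their own pace and stop on an object; "force" is the grip in N (left out, the last holds). Time passes only in rows, so rows that repeat a pose let the fingers close. It gives the time, the measured TCP pose, the force, the opening and the grip force at its end, in the units of the state.
- manip.get_obs(): the state, without advancing time (a new reading comes with each control period).
- manip.grab_frame(name): name is "scene" or "top" or "wrist"; returns (picture, depth): 400x640x3 uint8, red, green, blue; 400x640 float32, m along the optical axis (not along the pixel's ray), 0 where there is no reading.
- manip.camera_model(name): a dict with "fx", "fy", "cx", "cy" (pixels), "R" (3x3) and "t" (3): a world point X has camera coordinates R X + t; the wrist camera has in their place "T_tool_cam" (4x4, takes a point from camera to tool coordinates, whose origin is the TCP and whose axes are the flange's). Camera axes: x right, y down, z forward; pixel columns grow to the right and rows downward; lengths in m; the calibration is good to about 2 mm. A picture is of the moment at which its call begins: read the wrist's pose just before it. camera_model takes no time and is no camera call.
- manip.close_job(): hands the job in; it is judged then, once.
The state is a dict: "clock": time; "joint_pos": joint angles; "joint_velocities": joint speeds; "tau": joint torques, N m; "eef_pos": TCP position; "tool_rot": TCP orientation; "wrist_force": force on the tool from outside, world axes, zero at the start; "torque": the same for the moment, N m; "gripper_width": opening from 0.0 (shut) to 1.0 (fully open); "grasp_force": force on a finger pad.
Only numpy, scipy, OpenCV 4.12 (cv2) and the standard library are available. Lean on these libraries where they do the work, as an engineer would, in place of code of your own. Each camera call takes 0.05 s, during which the arm holds its last target. There are 200 camera calls.

## Working session

There is one attempt and no reset: what is moved stays moved. The work goes in short steps, Python scripts to look and compute and a tool call to move; the robot and the scene stay as the last step left them, time stands still between calls to the robot, and variables do not carry over. Pictures are saved under pics/ and viewed, at most 12 in all, crops included, and the job is handed in when it is done.

Besides the shell and the picture viewer there is one more tool, called after ">>>" by a JSON object that holds its "op" and its "data", one argument or row to a line. play_rows: Moves the arm, as the interface text tells. Its arguments: {"type":"object","properties":{"rows":{"type":"array"},"force":{"type":"number"}},"required":["rows"]}

```bash
mkdir -p pics; cat > h.py <<'E'
import numpy as np, cv2, sys
from scipy.spatial.transform import Rotation as Rn
from plant import manip
def grab(n):
    o=manip.get_obs(); im,d=manip.grab_frame(n); c=manip.camera_model(n)
    if 'R' in c: R=np.array(c['R']);t=np.array(c['t']);Rwc=R.T;p=-R.T@t
    else:
        T=np.array(c['T_tool_cam']);Rt=Rn.from_quat(o['tool_rot']).as_matrix()
        Rwc=Rt@T[:3,:3];p=Rt@T[:3,3]+np.array(o['eef_pos'])
    return im,d,dict(c=c,Rwc=Rwc,p=p)
def ray(m,u,v):
    c=m['c'];return m['Rwc']@np.array([(u-c['cx'])/c['fx'],(v-c['cy'])/c['fy'],1.])
def onz(m,u,v,z):
    r=ray(m,u,v);return m['p']+r*(z-m['p'][2])/r[2]
def onplane(m,u,v,q,n):
    r=ray(m,u,v);return m['p']+r*(np.dot(q-m['p'],n)/np.dot(r,n))
def cloud(m,d):
    v,u=np.mgrid[:d.shape[0],:d.shape[1]];c=m['c']
    P=np.stack([(u-c['cx'])/c['fx']*d,(v-c['cy'])/c['fy']*d,d],-1)
    return P@m['Rwc'].T+m['p']
def save(f,im): cv2.imwrite('pics/'+f,im[:,:,::-1])
E
python3 - <<'E'
from h import *
for n in ('top','scene'):
    im,d,m=grab(n); save(n+'0.png',im); np.savez(n+'0.npz',im=im,d=d,Rwc=m['Rwc'],p=m['p'])
    print(n,m['p'],m['Rwc'],{k:m['c'][k] for k in('fx','fy','cx','cy')})
print(manip.get_obs())
E
```

```text
top [ 0.17870186 -0.01611078  1.76002393] [[ 0.01243971 -0.97994102  0.1988991 ]
 [-0.99990585 -0.01103886  0.00815038]
 [-0.00579127 -0.19898176 -0.97998608]] {'fx': 509.2556758227382, 'fy': 509.2556758227382, 'cx': 316.80969389658156, 'cy': 205.08132331236646}
scene [1.37896773 0.23982974 1.30051667] [[-0.27967478  0.76863238 -0.57531407]
 [ 0.96008891  0.22180268 -0.17039029]
 [-0.00336129 -0.60000652 -0.79998805]] {'fx': 449.2303207566698, 'fy': 449.2303207566698, 'cx': 322.42953174574257, 'cy': 202.39951822847465}
{'clock': 0.1, 'joint_pos': array([-1.33813886e+00,  3.59474080e-01,  1.51131853e+00,  2.24363154e-05,
        1.27249681e+00, -1.15079446e-01]), 'joint_velocities': array([ 4.25945529e-05, -4.69702183e-04, -2.97373727e-03,  3.36984209e-04,
        6.25596260e-04,  9.79568445e-04]), 'tau': array([-5.71362743e-04, -5.28653455e+01, -2.79350728e+01, -3.02623239e-04,
        5.07700301e-03, -2.86040631e-05]), 'eef_pos': array([ 0.20433372, -0.56348897,  0.23051532]), 'tool_rot': array([ 9.84923137e-01,  1.72990447e-01, -3.91455290e-05, -8.47548447e-04]), 'wrist_force': array([ 0.18725056, -0.38405796,  0.50673731]), 'torque': array([-0.01558832, -0.03481484, -0.01254592]), 'grasp_force': 0.0, 'gripper_width': 0.9989517116489423}
```

View pics/top0.png

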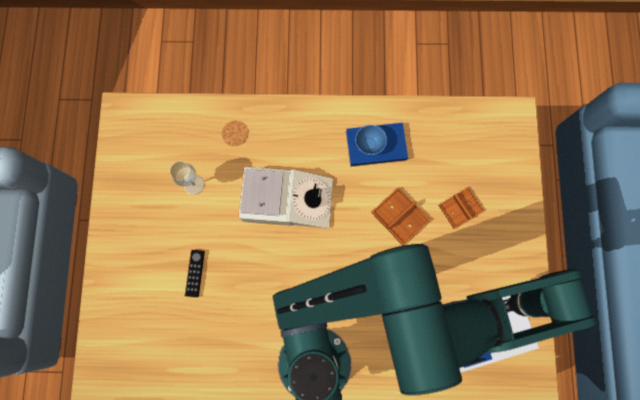

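View pics/scene0.png

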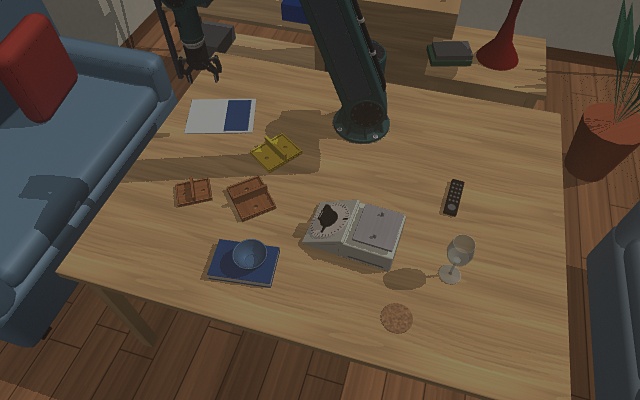

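Top view: the tray is the larger brown one at (402,215), with the small brown decoy at (462,207) and the yellow one under the arm. The scale has its plate at (264,192) and its dial at (313,198). Next I measure.

```bash
python3 - <<'E'
from h import *
from types import SimpleNamespace
def load(n):
    z=np.load(n+'0.npz');return z['im'],z['d'],dict(c=manip.camera_model(n),Rwc=z['Rwc'],p=z['p'])
def rect(P):
    r=cv2.minAreaRect((P*1000).astype(np.float32)); b=cv2.boxPoints(r); return np.round(r[0],1),np.round(r[1],1),round(r[2],1)
for n,tb,sb in (('top',(365,180,435,250),(235,160,340,232)),('scene',(218,168,282,226),(295,190,412,275))):
    im,d,m=load(n);C=cloud(m,d);hsv=cv2.cvtColor(im,cv2.COLOR_RGB2HSV)
    def box(b): 
        M=np.zeros(d.shape,bool);M[b[1]:b[3],b[0]:b[2]]=1;return M&(d>0)
    B=box(tb)
    print(n,'table z',np.median(C[B&(C[...,2]<.006)],0))
    M=B&(C[...,2]>.008)&(C[...,2]<.07)
    print('tray all',M.sum(),rect(C[M][:,:2]),'zmax',np.percentile(C[M][:,2],[5,50,90,99]))
    D=B&(C[...,2]>.04); print('divider',D.sum(),rect(C[D][:,:2]),C[D].mean(0))
    B=box(sb)
    for a,b in((.1,.113),(.114,.13)):
        M=B&(C[...,2]>a)&(C[...,2]<b); k,l,s,c=cv2.connectedComponentsWithStats(M.astype(np.uint8))
        for i in range(1,k):
            if s[i,4]>2: print('scale',a,s[i,4],c[i],rect(C[l==i][:,:2]),C[l==i].mean(0).round(4))
    M=B&(C[...,2]>.01);print('scale all',rect(C[M][:,:2]))
    x0,y0,x1,y1=sb; save(n+'_s.png',cv2.resize(im[y0:y1,x0:x1],None,fx=5,fy=5,interpolation=cv2.INTER_CUBIC))
E
```

```text
top table z [ 5.23888560e-01 -2.79803057e-01  2.80210737e-04]
tray all 1505 (array([ 508.9, -293.4]), array([238.3, 245.7]), 0.6) zmax [0.00847242 0.01321306 0.0273166  0.05566276]
divider 300 (array([ 405.4, -245.9]), array([ 60.8, 325.9]), 58.4) [ 0.37913576 -0.22529154  0.5106027 ]
scale 0.1 1506 [261.36520584 192.43293493] (array([557. , 183.4]), array([130.9, 151.5]), 86.0) [0.5553 0.1828 0.1072]
scale 0.1 3 [292. 180.] (array([600.2,  81.9]), array([7.2, 0.2]), 1.7) [0.5999 0.082  0.1031]
scale 0.1 7 [318.28571429 190.85714286] (array([563.4,  -7.4]), array([ 7.4, 10.1]), 1.1) [ 0.5639 -0.0066  0.1016]
scale 0.1 4 [292.   194.25] (array([551.,  80.]), array([6.1, 7.5]), 64.8) [0.5512 0.0809 0.1019]
scale 0.1 36 [315.97222222 199.88888889] (array([532.2,   2.2]), array([35.4, 16.6]), 0.7) [0.5326 0.0007 0.1032]
scale 0.114 3 [270.66666667 171.33333333] (array([625.8, 152.8]), array([5.1, 2.3]), 44.1) [0.6255 0.1531 0.1168]
scale 0.114 5 [262.4 177.8] (array([600.2, 178.7]), array([3.1, 6.6]), 86.4) [0.6007 0.1789 0.1251]
scale 0.114 3 [259. 181.] (array([592. , 191.1]), array([7
[... 475 characters left out ...]
6]
scale 0.1 1572 [378.07506361 227.01526718] (array([561. , 182.6]), array([130.2, 156.1]), 85.9) [0.5642 0.1833 0.106 ]
scale 0.1 3 [328. 206.] (array([525.9,   6.4]), array([7.4, 0. ]), 15.9) [0.5261 0.0064 0.1018]
scale 0.1 4 [323.  211.5] (array([551.5,  -3.5]), array([12.5,  0. ]), 16.2) [ 0.5518 -0.0034  0.1012]
scale 0.1 4 [321.  216.5] (array([573.8,  -3.4]), array([ 4.2, 11.5]), 89.8) [ 0.5733 -0.0039  0.1018]
scale 0.114 9 [382.11111111 213.33333333] (array([517.6, 186.4]), array([7.4, 7.3]), 34.8) [0.518  0.1855 0.1186]
scale 0.114 8 [374.5 235. ] (array([606. , 180.5]), array([5.9, 9.8]), 27.9) [0.6059 0.1796 0.1186]
scale all (array([476.5, 108. ]), array([306.9, 343.2]), 86.1)
```

View pics/top_s.png

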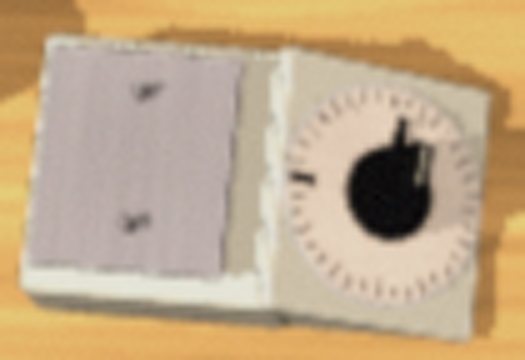

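Closeup: the plate's pins are clear at about (145,90) and (133,222). The zero mark is at the left (300,177), which is up the slope. The pointer points up in the image, roughly +1.5 rad from zero. Now I move towards the tray.

>>> {"op": "play_rows", "data": {
  "rows": [
    [[1,37,-15.5,-2,0,0,-7],[1,74,-31,-4,0,0,-14],[1,111,-46.5,-6,0,0,-21],[1,148,-62,-8,0,0,-28],[1,185,-77.5,-10,0,0,-35]]
  ]
}}

```text
clock: 0.52
eef_pos: [0.3528, -0.4265, 0.241]
tool_rot: [0.886, 0.464, 0.0, -0.0]
wrist_force: [0.7, -0.6, -0.4]
gripper_width: 0.996
grasp_force: 0.0
```

```bash
cat >> h.py <<'E'
def rel(p,R,o=None):
    "print shift (mm, tool) and rotvec (deg, tool) from the present to pose p,R"
    o=o or manip.get_obs();R0=Rn.from_quat(o['tool_rot'])
    d=R0.inv().apply(np.array(p)-o['eef_pos'])*1e3;w=(R0.inv()*R).as_rotvec(degrees=True)
    print('t',o['clock'],'eef',np.round(o['eef_pos'],4),'rel',d.round(1),w.round(1),'rows',round(max(np.linalg.norm(d)/41,np.linalg.norm(w)/7.1),1),'F',np.round(o['wrist_force'],1),'grip',round(o['gripper_width'],3),round(o['grasp_force'],1))
def down(yaw):  # tool z down, tool y at yaw (deg) in the world
    y=np.deg2rad(yaw);Y=np.array([np.cos(y),np.sin(y),0]);Z=np.array([0,0,-1.])
    return Rn.from_matrix(np.stack([np.cross(Y,Z),Y,Z],1))
E
python3 - <<'E'
from h import *
c=manip.camera_model('wrist');print(np.round(c['T_tool_cam'],3),c['fx'])
rel([.5025,-.29,.25],down(44.2))
E
```

```text
[[ 0.001 -0.957 -0.29   0.074]
 [ 1.     0.001  0.001  0.001]
 [-0.001 -0.29   0.957 -0.144]
 [ 0.     0.     0.     1.   ]] 278.1592670363924
t 0.5167 eef [ 0.3528 -0.4265  0.241 ] rel [197.5  45.1  -9. ] [ -0.   -0.1 -79. ] rows 11.1 F [ 0.7 -0.6 -0.4] grip 0.996 0.0
```

>>> {"op": "play_rows", "data": {
  "rows": [
    [[1,39.5,9,-2,0,0,-7],[1,79,18,-4,0,0,-14],[1,118,27,-6,0,0,-21],[1,158,36,-8,0,0,-28],[1,197,45,-9,0,0,-35]]
  ]
}}

```text
clock: 0.93
eef_pos: [0.5031, -0.2909, 0.2503]
tool_rot: [0.705, 0.709, 0.0, -0.0]
wrist_force: [0.7, -0.9, 0.3]
gripper_width: 1.003
grasp_force: 0.0
```

>>> {"op": "play_rows", "data": {
  "rows": [
    [[1,0,0,0,0,0,-7],[1,0,0,0,0,0,-14],[1,0,0,0,0,0,-21],[1,0,0,0,0,0,-28],[1,0,0,0,0,0,-35]]
  ]
}}

```text
clock: 1.35
eef_pos: [0.5019, -0.2922, 0.2498]
tool_rot: [0.459, 0.888, 0.0, -0.001]
wrist_force: [0.2, 0.7, 0.3]
gripper_width: 1.001
grasp_force: 0.0
```

>>> {"op": "play_rows", "data": {
  "rows": [
    [[1,0,0,0,0,0,-5],[1,0,0,0,0,0,-9],[1,0,0,0,0,0,-9]]
  ]
}}

```text
clock: 1.6
eef_pos: [0.5017, -0.2925, 0.2498]
tool_rot: [0.39, 0.921, 0.0, -0.001]
wrist_force: [-1.1, -0.8, 0.3]
gripper_width: 1.002
grasp_force: 0.0
```

```bash
python3 - <<'E'
from h import *
im,d,m=grab('wrist');save('w1.png',im);C=cloud(m,d);ok=d>0
rel([.5025,-.29,.25],down(44.2))
def rect(M):
    n,l,s,c=cv2.connectedComponentsWithStats(M.astype(np.uint8));i=1+np.argmax(s[1:,4]);M=l==i
    r=cv2.minAreaRect((C[M][:,:2]*1000).astype(np.float32));return r,s[i],C[M].mean(0)
near=np.hypot(C[...,0]-.5,C[...,1]+.29)<.16
print('div',rect(ok&near&(C[...,2]>.044)&(C[...,2]<.056)))
print('tray',rect(ok&near&(C[...,2]>.007)&(C[...,2]<.056)))
print(np.median(C[ok&near&(C[...,2]<.005)][:,2]))
# holes: floor pixels lower than 5 mm inside the tray
E
```

```text
t 1.65 eef [ 0.5018 -0.2925  0.2499] rel [ 1.3  2.3 -0.1] [-0.  -0.1 -0.4] rows 0.1 F [ 0.4 -0.2 -0.9] grip 0.999 0.0
div (((500.1661376953125, -293.895751953125), (11.9909086227417, 129.3694305419922), 43.10401916503906), array([312, 126,  11, 102, 958], dtype=int32), array([ 0.49763378, -0.29120509,  0.0511119 ]))
tray (((500.4915771484375, -294.1195373535156), (160.50006103515625, 130.3048095703125), 43.01610565185547), array([  257,   125,   123,   103, 10957], dtype=int32), array([ 0.49872889, -0.29243724,  0.01670404]))
0.0016433434633973676
```

View pics/w1.png

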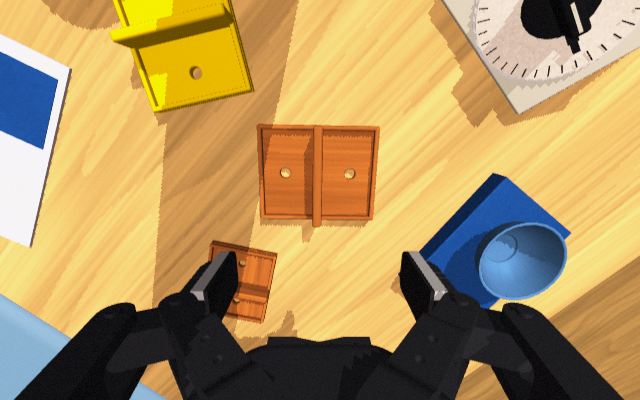

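Wrist view: the tray is centred at (318,172), 160 × 130 mm as it should be, with its divider vertical in the image. The two brown trays differ in size and this is the larger. I descend and grip.

>>> {"op": "play_rows", "data": {
  "rows": [
    [[1,-0.2,-2,40,0,0,0.7],[1,-0.2,-2,80,0,0,0.7],[1,-0.2,-2,120,0,0,0.7],[1,-0.2,-2,160,0,0,0.7],[1,-0.2,-2,190,0,0,0.7]]
  ]
}}

```text
clock: 2.07
eef_pos: [0.4993, -0.2933, 0.0573]
tool_rot: [0.398, 0.917, 0.0, -0.001]
wrist_force: [0.1, 0.2, 1.1]
gripper_width: 0.999
grasp_force: 0.0
```

>>> {"op": "play_rows", "data": {
  "rows": [
    [[1,0,0,20,0,0,0],[1,0,0,35,0,0,0],[1,0,0,38,0,0,0],[0,0,0,38,0,0,0],[0,0,0,38,0,0,0]]
  ],
  "force": 50
}}

```text
clock: 2.48
eef_pos: [0.5011, -0.2946, 0.0228]
tool_rot: [0.397, 0.918, -0.0, 0.0]
wrist_force: [-0.9, 0.7, 0.8]
gripper_width: 0.748
grasp_force: 0.0
```

>>> {"op": "play_rows", "data": {
  "rows": [
    [[0,0,0,0,0,0,0],[0,0,0,0,0,0,0],[0,0,0,0,0,0,0],[0,0,0,0,0,0,0],[0,0,0,0,0,0,0]]
  ]
}}

```text
clock: 2.9
eef_pos: [0.5012, -0.2947, 0.0233]
tool_rot: [0.397, 0.918, -0.0, 0.001]
wrist_force: [-0.3, -0.2, 5.1]
gripper_width: 0.129
grasp_force: 50.3
```

>>> {"op": "play_rows", "data": {
  "rows": [
    [[0,0,0,-10,0,0,0],[0,0,0,-35,0,0,0],[0,0,0,-75,0,0,0],[0,0,0,-115,0,0,0],[0,0,0,-155,0,0,0]]
  ]
}}

```text
clock: 3.32
eef_pos: [0.4998, -0.2936, 0.179]
tool_rot: [0.397, 0.918, 0.0, -0.001]
wrist_force: [0.8, -0.3, -2.4]
gripper_width: 0.128
grasp_force: 48.9
```

```bash
python3 - <<'E'
from h import *
im,d,m=grab('wrist');C=cloud(m,d);save('w2.png',im)
rel([.559,.183,.25],down(-4.5))
o=manip.get_obs();R=Rn.from_quat(o['tool_rot']);T=R.inv().apply((C-o['eef_pos']).reshape(-1,3)).reshape(C.shape)*1e3
hsv=cv2.cvtColor(im,cv2.COLOR_RGB2HSV)
M=(d>0)&(abs(T[...,0])<90)&(abs(T[...,1])<100)&(T[...,2]>-40)&(T[...,2]<30)&(hsv[...,0]<18)&(hsv[...,1]>90)
n,l,s,c=cv2.connectedComponentsWithStats(M.astype(np.uint8));i=1+np.argmax(s[1:,4]);M=l==i
P=T[M];print(s[i],cv2.minAreaRect(P[:,:2].astype(np.float32)),np.percentile(P[:,2],[2,50,98]))
D=P[P[:,2]<-18];print(len(D),D.mean(0),cv2.minAreaRect(D[:,:2].astype(np.float32)))
F=P[(P[:,2]>2)]; A=np.c_[F[:,:2],np.ones(len(F))];print('floor plane',np.linalg.lstsq(A,F[:,2],rcond=None)[0])
E
```

```text
t 3.3667 eef [ 0.504  -0.2966  0.1875] rel [311.  368.7 -65.2] [ 0.4  0.6 47.7] rows 11.9 F [ 1.7 -1.2  3.9] grip 0.131 49.2
[  164   131   310   211 43650] ((7.323219299316406, -1.1736679077148438), (160.06922912597656, 128.8831024169922), 89.98947143554688) [-20.5173255   19.50633906  21.56278585]
4974 [ 26.26491126  -0.97111083 -19.88514228] ((19.71367645263672, -1.0341644287109375), (64.16004943847656, 89.19178771972656), 56.24531555175781)
floor plane [-4.22232447e-02  2.00098549e-03  1.92710974e+01]
```

View pics/w2.png

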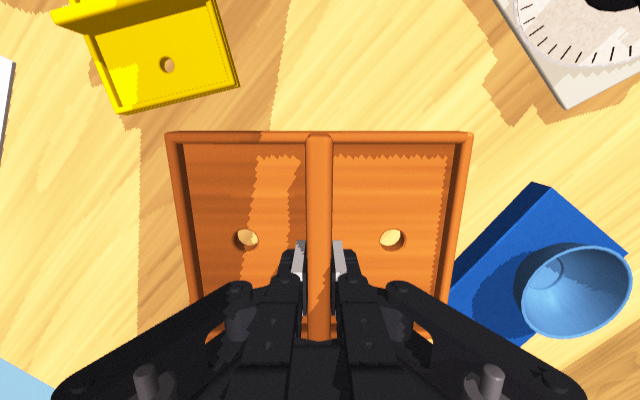

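Wrist view: the tray is held level and central between the pads, with its holes at (246,238) and (391,238). I carry it to a hover short of the plate, from where the camera can see the pins ahead of the tray.

>>> {"op": "play_rows", "data": {
  "rows": [
    [[0,10,12,-8,0,0,5],[0,30,37,-20,0,0,12],[0,53,65,-35,0,0,19],[0,77,94,-48,0,0,26],[0,100,123,-60,0,0,33]]
  ]
}}

```text
clock: 3.78
eef_pos: [0.5211, -0.1372, 0.2377]
tool_rot: [0.642, 0.767, 0.0, -0.0]
wrist_force: [1.5, -0.7, -2.5]
gripper_width: 0.126
grasp_force: 49.1
```

```bash
python3 - <<'E'
from h import *
rel([.55,.068,.27],down(-4.5))
E
```

```text
t 3.7833 eef [ 0.5211 -0.1372  0.2377] rel [196.9  64.7 -32.3] [-0.  -0.  14.7] rows 5.1 F [ 1.5 -0.7 -2.5] grip 0.126 49.1
```

>>> {"op": "play_rows", "data": {
  "rows": [
    [[0,38,12,-6,0,0,4],[0,76,25,-13,0,0,8],[0,114,37,-20,0,0,12],[0,150,49,-26,0,0,14.7],[0,175,57,-32,0,0,14.7]]
  ]
}}

```text
clock: 4.2
eef_pos: [0.545, 0.047, 0.2693]
tool_rot: [0.733, 0.681, 0.0, -0.001]
wrist_force: [0.1, -0.5, -1.6]
gripper_width: 0.134
grasp_force: 49.1
```

>>> {"op": "play_rows", "data": {
  "rows": [
    [[0,10,3,0,0,0,0],[0,15,3,0,0,0,0],[0,15,3,0,0,0,0],[0,15,3,0,0,0,0],[0,15,3,0,0,0,0]]
  ]
}}

```text
clock: 4.62
eef_pos: [0.5492, 0.0569, 0.2683]
tool_rot: [0.733, 0.681, -0.001, -0.0]
wrist_force: [-0.4, 0.1, -1.9]
gripper_width: 0.127
grasp_force: 49.1
```

```bash
python3 - <<'E'
from h import *
o=manip.get_obs();im,d,m=grab('wrist');C=cloud(m,d);save('w3.png',im);np.savez('w3.npz',im=im,d=d,Rwc=m['Rwc'],p=m['p'])
rel([.55,.068,.27],down(-4.5))
print(manip.get_obs()['eef_pos'])
ok=(d>0)
M=ok&(C[...,2]>.1)&(C[...,2]<.112)&(C[...,1]>.1)
n,l,s,c=cv2.connectedComponentsWithStats(M.astype(np.uint8));i=1+np.argmax(s[1:,4]);P=C[l==i]
print('plate',s[i],cv2.minAreaRect((P[:,:2]*1e3).astype(np.float32)),np.median(P[:,2]))
M=ok&(C[...,2]>.115)&(C[...,2]<.13)&(C[...,1]>.12)&(C[...,1]<.26)
n,l,s,c=cv2.connectedComponentsWithStats(M.astype(np.uint8))
for i in range(1,n):
    if s[i,4]>4: print('pin',s[i],c[i].round(1),C[l==i].mean(0).round(4),onz(m,*c[i],.12).round(4))
R=Rn.from_quat(o['tool_rot']);T=R.inv().apply((C-o['eef_pos']).reshape(-1,3)).reshape(C.shape)*1e3
# holes: deep pixels inside the tray outline
hole=ok&(T[...,2]>30)
n,l,s,c=cv2.connectedComponentsWithStats(hole.astype(np.uint8))
def q(u,v,z):
    P=onz(m,u,v,z);return R.inv().apply(P-o['eef_pos'])*1e3
for i in range(1,n):
    if 30<s[i,4]<2000: print('hole?',s[i],c[i].round(1),q(*c[i],o['eef_pos'][2]-.013).round(1))
E
```

```text
t 4.6667 eef [0.5493 0.0569 0.2683] rel [11.1 -0.2 -1.7] [-0.1  0.   0.3] rows 0.3 F [-0.1  0.3 -2.1] grip 0.132 49.1
[0.54933036 0.05689226 0.26834951]
plate [  239     0   160   131 19414] ((558.794921875, 177.1900634765625), (118.27227783203125, 151.02783203125), 85.86276245117188) 0.10852648810782864
pin [360  57  11  13  94] [365.5  63. ] [0.6031 0.1769 0.1215] [0.6034 0.1771 0.12  ]
pin [267  58  11  12  95] [272.   63.5] [0.5148 0.1829 0.1213] [0.5146 0.1832 0.12  ]
hole? [238 230  20  16 243] [247.2 237.3] [  3.6 -43.   13. ]
hole? [380 230  20  16 246] [389.8 237.4] [ 3.6 44.4 12.9]
```

View pics/w3.png

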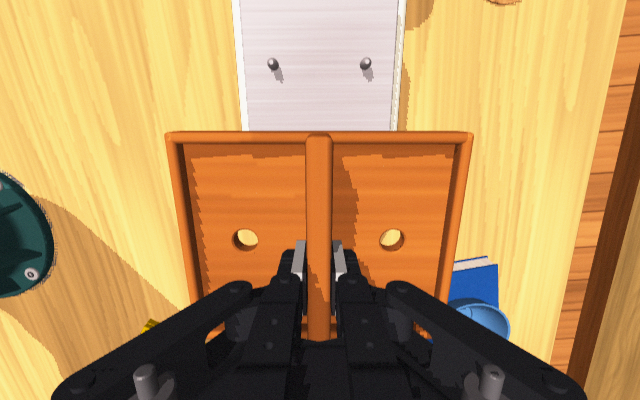

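Wrist view: the pins are at (272,63) and (365,63), and the tray holes at (247,237) and (390,237). Both spacings come out at 89–90 mm, so the measurements hold. I move over the pins.

>>> {"op": "play_rows", "data": {
  "rows": [
    [[0,15,0,0,0,0,0],[0,45,0,5,0,0,0],[0,80,0,20,0,0,0],[0,110,0,40,0,0,0],[0,123.3,0,60,0,0,0]]
  ]
}}

```text
clock: 5.08
eef_pos: [0.5595, 0.1835, 0.2086]
tool_rot: [0.732, 0.681, 0.001, -0.0]
wrist_force: [-0.2, 0.5, -2.3]
gripper_width: 0.13
grasp_force: 49.1
```

>>> {"op": "play_rows", "data": {
  "rows": [
    [[0,0,0,25,0,0,0],[0,0,0,45,0,0,0],[0,0,0,56,0,0,0],[0,0,0,56,0,0,0],[0,0,0,56,0,0,0]]
  ]
}}

```text
clock: 5.5
eef_pos: [0.5587, 0.1804, 0.1527]
tool_rot: [0.733, 0.681, -0.0, -0.0]
wrist_force: [-0.8, 0.1, -1.9]
gripper_width: 0.129
grasp_force: 49.1
```

```bash
python3 - <<'E'
from h import *
im,d,m=grab('wrist');rel([.5582,.1799,.152],down(-4.0))
a=cv2.resize(im[215:260,220:420],None,fx=4,fy=4,interpolation=cv2.INTER_CUBIC)
t,dt,mt=grab('top');b=cv2.resize(t[150:230,220:300],(400,400),interpolation=cv2.INTER_CUBIC)
s,ds,ms=grab('scene');c=cv2.resize(s[175:255,340:420],(400,400),interpolation=cv2.INTER_CUBIC)
save('p4.png',np.vstack([a,np.hstack([b,c])]))
E
```

```text
t 5.55 eef [0.5595 0.1807 0.1536] rel [-0.9 -1.3  1.6] [ 0.1 -0.  -0.2] rows 0.1 F [ 0.   0.3 -1.8] grip 0.133 49.1
```

View pics/p4.png

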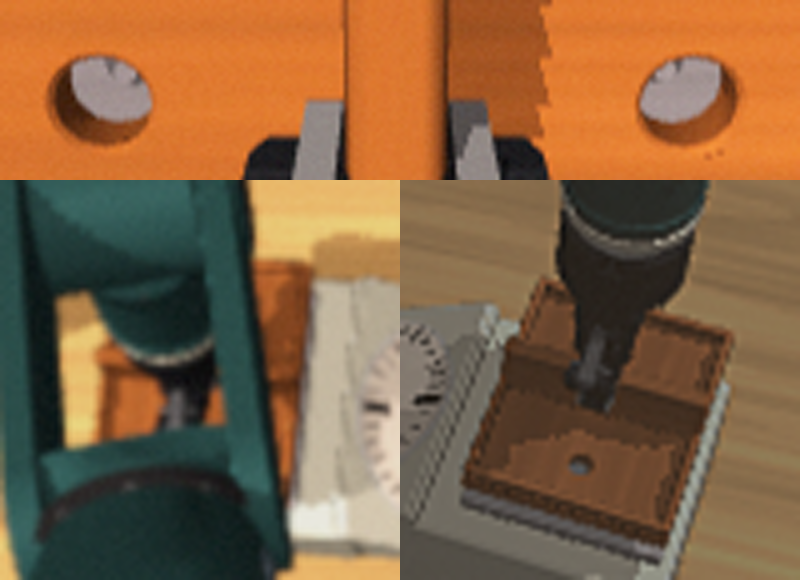

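The top strip shows a pin edge at the upper rim of each hole, the same on both sides, as the slanted view predicts. I lower gently.

>>> {"op": "play_rows", "data": {
  "rows": [
    [[0,-0.6,-0.9,2,0,0,0],[0,-0.6,-0.9,5,0,0,0],[0,-0.6,-0.9,8,0,0,0],[0,-0.6,-0.9,11,0,0,0],[0,-0.6,-0.9,14,0,0,0]]
  ]
}}

```text
clock: 6.07
eef_pos: [0.5576, 0.1808, 0.1385]
tool_rot: [0.732, 0.681, 0.0, -0.0]
wrist_force: [0.1, -0.4, -2.4]
gripper_width: 0.128
grasp_force: 49.1
```

>>> {"op": "play_rows", "data": {
  "rows": [
    [[0,0,0,2,0,0,0],[0,0,0,4,0,0,0],[0,0,0,6,0,0,0],[0,0,0,8,0,0,0],[0,0,0,8,0,0,0]]
  ]
}}

```text
clock: 6.48
eef_pos: [0.5575, 0.1807, 0.1303]
tool_rot: [0.732, 0.681, -0.0, -0.0]
wrist_force: [1.0, -0.7, -1.8]
gripper_width: 0.131
grasp_force: 49.2
```

```bash
python3 - <<'E'
from h import *
im,d,m=grab('wrist');rel([.5582,.1799,.124],down(-4.0))
a=cv2.resize(im[215:260,220:420],None,fx=4,fy=4,interpolation=cv2.INTER_CUBIC)
s,ds,ms=grab('scene');c=cv2.resize(s[180:270,300:420],(800,400),interpolation=cv2.INTER_CUBIC)
save('p5.png',np.vstack([a,c]))
E
```

```text
t 6.5333 eef [0.5576 0.1807 0.1305] rel [-0.8  0.7  6.5] [-0.   0.  -0.1] rows 0.2 F [ 0.5 -0.3 -2.7] grip 0.129 49.2
```

View pics/p5.png

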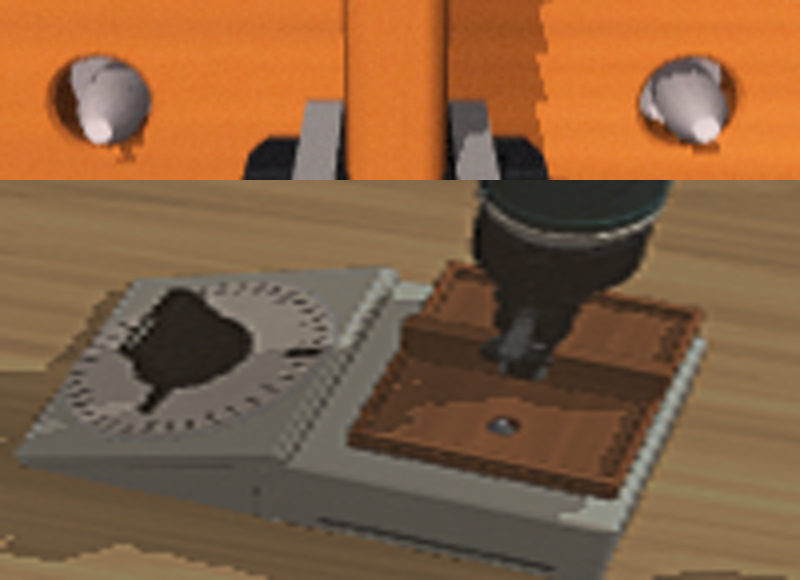

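Both pins are up through the holes with no side load. I lower the last bit to the expected resting height, release and rise.

>>> {"op": "play_rows", "data": {
  "rows": [
    [[0,0,0,2,0,0,0],[0,0,0,4,0,0,0],[0,0,0,6,0,0,0],[0,0,0,6,0,0,0],[0,0,0,6,0,0,0]]
  ]
}}

```text
clock: 7.0
eef_pos: [0.558, 0.1808, 0.1249]
tool_rot: [0.732, 0.681, 0.0, 0.0]
wrist_force: [0.2, 0.1, 0.2]
gripper_width: 0.127
grasp_force: 49.5
```

>>> {"op": "play_rows", "data": {
  "rows": [
    [[0.3,0,0,0,0,0,0],[0.5,0,0,0,0,0,0],[0.7,0,0,0,0,0,0],[0.7,0,0,0,0,0,0],[0.7,0,0,0,0,0,0]]
  ]
}}

```text
clock: 7.42
eef_pos: [0.5577, 0.1808, 0.1248]
tool_rot: [0.732, 0.681, 0.0, -0.0]
wrist_force: [-0.4, -0.4, 0.5]
gripper_width: 0.701
grasp_force: 0.0
```

>>> {"op": "play_rows", "data": {
  "rows": [
    [[0.7,0,0,-15,0,0,0],[0.7,0,0,-50,0,0,0],[0.7,0,0,-90,0,0,0],[0.7,-15,0,-125,0,0,0],[0.7,-50,0,-140,0,0,0]]
  ]
}}

```text
clock: 7.83
eef_pos: [0.5569, 0.1337, 0.27]
tool_rot: [0.731, 0.682, 0.004, 0.002]
wrist_force: [1.8, -0.3, 0.3]
gripper_width: 0.702
grasp_force: 0.0
```

>>> {"op": "play_rows", "data": {
  "rows": [
    [[0.7,-40,0,0,0,0,0],[0.7,-80,0,0,0,0,0],[0.7,-120,0,0,0,0,0],[0.7,-150,0,0,0,0,0],[0.7,-150,0,0,0,0,0]]
  ]
}}

```text
clock: 8.25
eef_pos: [0.5429, -0.0239, 0.265]
tool_rot: [0.734, 0.68, -0.001, 0.001]
wrist_force: [0.0, 0.2, 0.4]
gripper_width: 0.7
grasp_force: 0.0
```

```bash
python3 - <<'E'
from h import *
im,d,m=grab('wrist');save('w6.png',im);np.savez('w6.npz',im=im,d=d,Rwc=m['Rwc'],p=m['p']);C=cloud(m,d)
rel([.55,.068,.27],down(-4.0))
M=(d>0)&(C[...,2]>.095)&(C[...,2]<.16)&(C[...,1]>.1)&(C[...,1]<.28);P=C[M]
for a,b in((.1,.114),(.114,.125),(.142,.16)):
    Q=P[(P[:,2]>a)&(P[:,2]<b)];print(a,len(Q),np.median(Q,0).round(4),cv2.minAreaRect((Q[:,:2]*1e3).astype(np.float32)))
Q=P[(P[:,2]>.106)&(P[:,2]<.116)];print('floor plane',np.linalg.lstsq(np.c_[Q[:,:2],np.ones(len(Q))],Q[:,2],rcond=None)[0])
E
```

```text
t 8.3 eef [ 0.543  -0.0213  0.2649] rel [89.6  0.1 -5.2] [ 0.   0.  -0.4] rows 2.2 F [ 1.2 -0.4 -0.5] grip 0.698 0.0
0.1 3291 [0.5467 0.1343 0.1132] ((555.1832275390625, 133.728759765625), (36.83174514770508, 160.06729125976562), 86.00312042236328)
0.114 4468 [0.5621 0.1311 0.1152] ((555.0209350585938, 134.0855712890625), (34.591636657714844, 160.13009643554688), 85.85248565673828)
0.142 498 [0.5547 0.1267 0.1534] ((554.5882568359375, 127.56849670410156), (21.200700759887695, 11.719294548034668), 86.40853118896484)
floor plane [0.0049624  0.05424248 0.10355087]
```

View pics/w6.png

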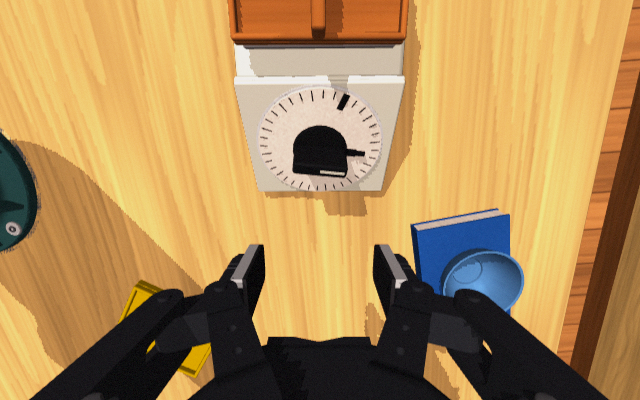

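The tray is down, flush and level to within depth noise. In the wrist view the dial's zero mark has moved to (343,101) and the knob's pointer is at (363,153). I measure both in the face frame.

```bash
cat >> h.py <<'E'
a=np.deg2rad(86.0);SX=np.array([np.cos(a),np.sin(a),0]);SY=np.array([-np.sin(a),np.cos(a),0]);SZ=np.array([0,0,1.])
c3,s3=np.cos(np.pi/6),.5
U=c3*SX+s3*SZ; N=-s3*SX+c3*SZ; RT=np.cross(U,N)   # up the slope, out of the face, right (clockwise from up)
def face(im,d,m,O=None):
    C=cloud(m,d);g=cv2.cvtColor(im,cv2.COLOR_RGB2HSV);ok=d>0
    reg=ok&(np.hypot(C[...,0]-.545,C[...,1]-.015)<.13)&(C[...,2]>.012)&(C[...,2]<.13)
    return C,g,reg
E
python3 - <<'E'
from h import *
z=np.load('w6.npz');im,d=z['im'],z['d'];m=dict(c=manip.camera_model('wrist'),Rwc=z['Rwc'],p=z['p'])
C,g,reg=face(im,d,m)
# dial pinkish-white disc vs face: print colours
for p in((300,115),(270,100),(252,95),(343,101),(363,153),(320,150),(334,174)): print(p,g[p[1],p[0]],C[p[1],p[0]].round(4))
W=reg&(g[...,2]>150);Q=C[W];
A=np.c_[Q[:,:2],np.ones(len(Q))];co=np.linalg.lstsq(A,Q[:,2],rcond=None)[0];n=np.r_[-co[:2],1];n/=np.linalg.norm(n);print('plane n',n,'N',N,len(Q))
O=np.array([.545,.015,0])
h=(C-O)@N
print('heights pct',np.percentile(h[W],[5,25,50,75,95]))
K=reg&(g[...,2]<70);print('black',K.sum(),np.percentile(h[K],[2,20,50,80,98]))
E
```

```text
(300, 115) [ 14  41 230] [0.5289 0.054  0.0834]
(270, 100) [ 17  45 214] [0.4983 0.0718 0.0878]
(252, 95) [ 17  45 215] [0.4802 0.078  0.091 ]
(343, 101) [105  51  10] [0.5768 0.0646 0.091 ]
(363, 153) [150  44  23] [0.6011 0.0037 0.0615]
(320, 150) [108  85  15] [0.5483 0.0132 0.0781]
(334, 174) [ 18  43 159] [ 0.5621 -0.0123  0.0995]
plane n [-0.02861834 -0.39848824  0.91672685] N [-0.03487824 -0.49878203  0.8660254 ] 21036
heights pct [0.02553782 0.03983716 0.04949289 0.05310972 0.05422301]
black 2947 [0.03853977 0.05666245 0.06250066 0.09106529 0.09830581]
```

```bash
cat > dial.py <<'E'
from h import *
from scipy.optimize import least_squares
O=np.array([.545,.015,0]);hd=.0535
def uv(m,pts,h):
    P=np.array([onplane(m,x,y,O+h*N,N) for x,y in pts]); return np.c_[(P-O)@U,(P-O)@RT]*1e3,P
def dial(im,d,m,verbose=True):
    C,g,reg=face(im,d,m);v=g[...,2].astype(np.uint8)
    bh=cv2.morphologyEx(v,cv2.MORPH_BLACKHAT,np.ones((9,9),np.uint8))
    h=(C-O)@N
    M=((bh>45)&reg&(abs(h-hd)<.012)).astype(np.uint8)
    n,l,s,c=cv2.connectedComponentsWithStats(M)
    I=[i for i in range(1,n) if 4<=s[i,4]<60]; Q,_=uv(m,c[I],hd)
    k=np.hypot(*(Q-[0,0]).T)
    f=least_squares(lambda p:np.hypot(*(Q-p[:2]).T)-p[2],[0,0,66],loss='soft_l1',f_scale=1.).x
    r=np.hypot(*(Q-f[:2]).T);inl=abs(r-f[2])<3
    print('ring centre',f[:2].round(1),'R',f[2].round(1),'inliers',inl.sum(),'of',len(I),'world',(O+f[0]/1e3*U+f[1]/1e3*RT+hd*N).round(4))
    # broad mark
    K=((v<80)&reg&(abs(h-hd)<.01)).astype(np.uint8);n,l,s,c=cv2.connectedComponentsWithStats(K)
    for i in range(1,n):
        if s[i,4]>12:
            q,_=uv(m,[c[i]],hd);e=q[0]-f[:2];print('dark',s[i],c[i].round(1),'radius',np.hypot(*e).round(1),'angle',np.arctan2(e[1],e[0]).round(3))
    return f,C,g,reg,h
E
python3 - <<'E'
from dial import *
z=np.load('w6.npz');im,d=z['im'],z['d'];m=dict(c=manip.camera_model('wrist'),Rwc=z['Rwc'],p=z['p'])
f,C,g,reg,h=dial(im,d,m)
F=np.stack([(C-O)@U*1e3-f[0],(C-O)@RT*1e3-f[1],(h-hd)*1e3],-1)
K=reg&(g[...,2]<70)
P=F[K];print('tall',np.percentile(P[:,2],[50,90,98]))
T=P[P[:,2]>36];r=cv2.minAreaRect(T[:,:2].astype(np.float32));print('bar top',len(T),r,T.mean(0))
Q=P[(P[:,2]>3)&(np.hypot(P[:,0],P[:,1])>38)];print('pointer',len(Q),Q.mean(0),np.hypot(*Q[:,:2].T).max(),np.arctan2(Q[:,1].mean(),Q[:,0].mean()))
L=F[reg&(g[...,2]>110)&(F[...,2]>30)];print('white line',len(L),L.mean(0))
E
```

```text
ring centre [30.8  2.9] R 68.3 inliers 34 of 42 world [0.5479 0.0147 0.0617]
dark [234  36 170   9 484] [323.9  40.6] radius 118.4 angle 0.036
dark [236  43  22   2  23] [246.8  43. ] radius 134.4 angle -0.52
dark [362  43  21   1  21] [372.  43.] radius 125.9 angle 0.398
dark [384  43  17   1  17] [392.  43.] radius 134.1 angle 0.526
dark [337  94  13  16 102] [342.9 101.6] radius 64.2 angle 0.404
dark [ 293  126   72   31 1034] [324.  139.8] radius 12.2 angle 0.467
tall [ 9.00065835 43.81125692 44.80581457]
bar top 638 ((0.9137344360351562, 0.054714202880859375), (14.949405670166016, 61.032752990722656), 7.481712341308594) [ 3.48833098 -1.93729764 42.49694253]
pointer 79 [18.31113581 36.72423302  4.48966475] 123.29266186665258 1.1082598969073816
white line 118 [-3.38482801  7.32385035 44.45452595]
```

Zero mark angle is about +0.404 rad, i.e. 4.5 mm of sinking, which fits the weight felt. The knob's bar is centred on the ring centre to 1 mm and reads about 1.70 rad. I have to turn it −1.30 rad. First I tilt square to the face.

```bash
cat >> dial.py <<'E'
CEN=O+.0313*U+.0029*RT+hd*N   # knob axis, underside
def grip(th):
    y=np.cos(th)*RT-np.sin(th)*U; z=-N
    return Rn.from_matrix(np.stack([np.cross(y,z),y,z],1))
E
python3 - <<'E'
from dial import *
print(CEN,manip.get_obs()['joint_pos'].round(2)); rel(CEN+.115*N,grip(0))
E
```

```text
[0.54791781 0.01515343 0.06198236] [-0.17  0.25  1.59 -0.    1.31 -0.09]
t 8.3 eef [ 0.543  -0.0213  0.2649] rel [-20.7   2.5 103.3] [ 0.1 30.  -0.4] rows 4.2 F [ 1.2 -0.4 -0.5] grip 0.698 0.0
```

>>> {"op": "play_rows", "data": {
  "rows": [
    [[1,-4,0.5,20,0,6,0],[1,-8,1,40,0,12,0],[1,-12,1.5,60,0,18,0],[1,-16,2,80,0,24,0],[1,-20,2.5,100,0,30,0]]
  ]
}}

```text
clock: 8.72
eef_pos: [0.5455, -0.0382, 0.1651]
tool_rot: [0.706, 0.658, 0.192, -0.176]
wrist_force: [0.5, 1.1, -0.3]
gripper_width: 1.0
grasp_force: 0.0
```

>>> {"op": "play_rows", "data": {
  "rows": [
    [[1,0,0,0,0,0,7],[1,0,0,0,0,0,14],[1,0,0,0,0,0,21],[1,0,0,0,0,0,28],[1,0,0,0,0,0,35]]
  ]
}}

```text
clock: 9.13
eef_pos: [0.5446, -0.0378, 0.1645]
tool_rot: [0.873, 0.412, 0.127, -0.226]
wrist_force: [-0.6, 0.2, -0.3]
gripper_width: 0.999
grasp_force: 0.0
```

>>> {"op": "play_rows", "data": {
  "rows": [
    [[1,0,0,0,0,0,7],[1,0,0,0,0,0,14],[1,0,0,0,0,0,21],[1,0,0,0,0,0,28],[1,0,0,0,0,0,35]]
  ]
}}

```text
clock: 9.55
eef_pos: [0.5446, -0.0376, 0.1648]
tool_rot: [0.957, 0.131, 0.053, -0.254]
wrist_force: [-0.0, -0.3, -0.6]
gripper_width: 0.996
grasp_force: 0.0
```

```bash
python3 - <<'E'
from dial import *
print(manip.get_obs()['joint_pos'].round(2)); rel(CEN+.115*N,grip(1.70))
E
```

```text
[-0.52  0.45  1.69  0.49  1.28  0.57]
t 9.55 eef [ 0.5446 -0.0376  0.1648] rel [-2.2  5.2  0.4] [-0. -0. 27.] rows 3.8 F [-0.  -0.3 -0.6] grip 0.996 0.0
```

>>> {"op": "play_rows", "data": {
  "rows": [
    [[1,0,2,0,0,0,7],[1,-1,4,0,0,0,14],[1,-2.2,5.2,0.4,0,0,21],[1,-2.2,5.2,0.4,0,0,27],[1,-2.2,5.2,0.4,0,0,27]]
  ]
}}

```text
clock: 9.97
eef_pos: [0.5439, -0.0423, 0.1615]
tool_rot: [0.961, -0.095, -0.007, -0.259]
wrist_force: [-0.1, 0.7, -0.6]
gripper_width: 0.999
grasp_force: 0.0
```

```bash
python3 - <<'E'
from dial import *
im,d,m=grab('wrist');save('w7.png',im)
rel(CEN+.115*N,grip(1.70))
f,C,g,reg,h=dial(im,d,m)
F=np.stack([(C-CEN)@U*1e3,(C-CEN)@RT*1e3,(C-CEN)@N*1e3],-1)
K=reg&(g[...,2]<70)&(F[...,2]>38)&(F[...,2]<50)&(np.hypot(F[...,0],F[...,1])<45)
T=F[K];print('bar top',len(T),cv2.minAreaRect(T[:,:2].astype(np.float32)),T.mean(0))
E
```

```text
t 10.0167 eef [ 0.5439 -0.0425  0.1616] rel [-0.  -0.2  0.1] [-0.  -0.   0.4] rows 0.1 F [-0.8 -0.8 -0.7] grip 1.0 0.0
ring centre [30.5  2.5] R 68.2 inliers 35 of 40 world [0.5475 0.0145 0.0616]
dark [ 286  141   69   91 2538] [319.7 195.4] radius 4.0 angle 1.806
dark [245 176  20  11 124] [254.6 181.2] radius 64.1 angle 0.409
bar top 1170 ((-1.6590681076049805, 0.4484977722167969), (15.451355934143066, 59.880496978759766), 7.623754501342773) [-1.45365974  0.45988431 43.51065193]
```

View pics/w7.png

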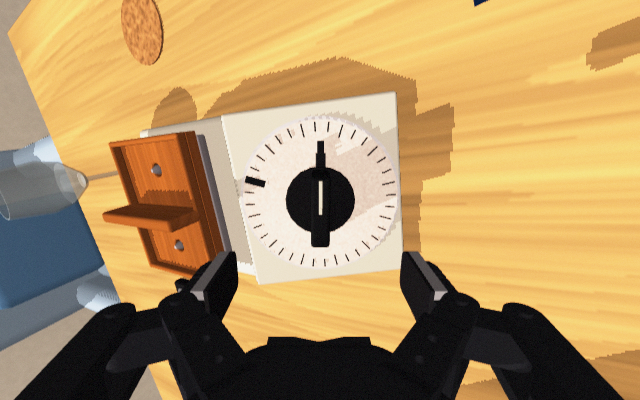

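Wrist view: the bar is upright at (320,200), centred between the open fingers, with the pointer at (320,145). The zero mark is at (255,181), which gives 0.409 rad. The tray sits on its pins. I descend and grip the bar.

>>> {"op": "play_rows", "data": {
  "rows": [
    [[1,0,-0.2,35,0,0,0.4],[1,0,-0.2,65,0,0,0.4],[1,0,-0.2,85,0,0,0.4],[1,0,-0.2,96,0,0,0.4],[1,0,-0.2,100,0,0,0.4]]
  ]
}}

```text
clock: 10.43
eef_pos: [0.5464, 0.0083, 0.0738]
tool_rot: [0.961, -0.096, -0.009, -0.259]
wrist_force: [-0.5, 0.4, 0.2]
gripper_width: 1.001
grasp_force: 0.0
```

>>> {"op": "play_rows", "data": {
  "rows": [
    [[0,0,0,0,0,0,0],[0,0,0,0,0,0,0],[0,0,0,0,0,0,0],[0,0,0,0,0,0,0],[0,0,0,0,0,0,0]]
  ],
  "force": 40
}}

```text
clock: 10.85
eef_pos: [0.548, 0.0058, 0.0758]
tool_rot: [0.961, -0.097, -0.006, -0.258]
wrist_force: [-0.1, 0.3, -0.7]
gripper_width: 0.301
grasp_force: 0.0
```

>>> {"op": "play_rows", "data": {
  "rows": [
    [[0,0,0,0,0,0,0],[0,0,0,0,0,0,0],[0,0,0,0,0,0,0]]
  ]
}}

```text
clock: 11.1
eef_pos: [0.5478, 0.0057, 0.0757]
tool_rot: [0.961, -0.097, -0.007, -0.258]
wrist_force: [-1.7, -4.0, 6.2]
gripper_width: 0.175
grasp_force: 41.3
```

```bash
python3 - <<'E'
from dial import *
rel(CEN+.015*N,grip(1.704)); rel(CEN+.015*N,grip(.409))
E
```

```text
t 11.1 eef [0.5478 0.0057 0.0757] rel [-0.7 -1.2  1.6] [ 0.  -0.1  0.1] rows 0.1 F [-1.7 -4.   6.2] grip 0.175 41.3
t 11.1 eef [0.5478 0.0057 0.0757] rel [-0.7 -1.2  1.6] [  0.1  -0.1 -74.1] rows 10.4 F [-1.7 -4.   6.2] grip 0.175 41.3
```

>>> {"op": "play_rows", "data": {
  "rows": [
    [[0,0,0,0,0,0,-5],[0,0,0,0,0,0,-12],[0,0,0,0,0,0,-19],[0,0,0,0,0,0,-26],[0,0,0,0,0,0,-33]]
  ]
}}

```text
clock: 11.52
eef_pos: [0.5477, 0.0064, 0.076]
tool_rot: [0.948, 0.183, 0.068, -0.25]
wrist_force: [-1.8, -1.4, 9.3]
gripper_width: 0.182
grasp_force: 41.6
```

>>> {"op": "play_rows", "data": {
  "rows": [
    [[0,0,0,0,0,0,-7],[0,0,0,0,0,0,-14],[0,0,0,0,0,0,-21],[0,0,0,0,0,0,-28],[0,0,0,0,0,0,-35]]
  ]
}}

```text
clock: 11.93
eef_pos: [0.5472, 0.0069, 0.0763]
tool_rot: [0.849, 0.459, 0.14, -0.219]
wrist_force: [-2.9, -2.8, 9.6]
gripper_width: 0.179
grasp_force: 41.8
```

>>> {"op": "play_rows", "data": {
  "rows": [
    [[0,0,0,0,0,0,-4],[0,0,0,0,0,0,-6.1],[0,0,0,0,0,0,-6.1],[0,0,0,0,0,0,-6.1],[0,0,0,0,0,0,-6.1]]
  ]
}}

```text
clock: 12.35
eef_pos: [0.547, 0.007, 0.0763]
tool_rot: [0.825, 0.502, 0.15, -0.212]
wrist_force: [-3.1, -1.5, 11.2]
gripper_width: 0.182
grasp_force: 41.8
```

```bash
python3 - <<'E'
from dial import *
rel(CEN+.015*N,grip(.409))
im,d,m=grab('wrist');dial(im,d,m)
E
```

```text
t 12.35 eef [0.547  0.007  0.0763] rel [0.1 0.3 1.5] [ 0.  -0.1  0. ] rows 0.0 F [-3.1 -1.5 11.2] grip 0.182 41.8
ring centre [30.7  2.6] R 68.0 inliers 24 of 34 world [0.5475 0.0146 0.0617]
dark [ 105    0  243  117 2930] [227.8  50.7] radius 118.2 angle 0.0
dark [ 113    0  250  123 1454] [236.5  61.3] radius 112.1 angle 0.016
dark [ 265  122  108  148 4171] [318.5 212.8] radius 19.9 angle 0.42
dark [295 126   5  15  23] [297.  133.2] radius 68.1 angle 0.232
dark [338 126   4  15  25] [339.3 133. ] radius 68.2 angle 0.582
dark [274 133   6  14  19] [276.7 139.3] radius 67.9 angle 0.055
dark [357 132   7  15  27] [359.6 138.5] radius 68.3 angle 0.757
dark [254 142  12  18  25] [259.7 150.6] radius 66.4 angle -0.119
dark [371 142  12  17  31] [376.8 149.8] radius 66.9 angle 0.932
dark [237 155  11  11  15] [242.6 160.9] radius 67.5 angle -0.295
dark [389 154  11  12  21] [394.2 159.9] radius 68.2 angle 1.107
dark [223 170  13  10  17] [229.3 175. ] radius 67.7 angle -0.47
dark [402 170  12   9  14] [407.7 174. ] radius 68.4 angle 1.282
dark [213 188  17   9  22] [221.2 192.1] radius 66.5 angle -0.646
dark [206 206  14   5  14] [212.5 208.1] radius 68.1 angle -0.821
dark [203 225  14   3  14] [209.5 225.9] radius 68.2 angle -0.996
dark [416 243  18   1  18] [424.5 243. ] radius 67.1 angle 1.982
dark [301 326   3  10  13] [302.  330.8] radius 68.3 angle -2.568
```

The ticks on either side (0.232 and 0.582) put the mark at 0.407, and the tool stands at 0.409. I release, back straight off and check.

>>> {"op": "play_rows", "data": {
  "rows": [
    [[0.4,0,0,0,0,0,0],[1,0,0,0,0,0,0],[1,0,0,0,0,0,0],[1,0,0,0,0,0,0],[1,0,0,0,0,0,0]]
  ]
}}

```text
clock: 12.82
eef_pos: [0.5473, 0.0066, 0.0749]
tool_rot: [0.826, 0.501, 0.15, -0.211]
wrist_force: [0.0, -0.2, 1.5]
gripper_width: 0.875
grasp_force: 0.0
```

>>> {"op": "play_rows", "data": {
  "rows": [
    [[1,0,0,-15,0,0,0],[1,0,0,-50,0,0,0],[1,0,0,-85,0,0,0],[1,0,0,-110,0,0,0],[1,0,0,-110,0,0,0]]
  ]
}}

```text
clock: 13.23
eef_pos: [0.5463, -0.0517, 0.1742]
tool_rot: [0.826, 0.502, 0.152, -0.207]
wrist_force: [0.8, -0.8, 1.0]
gripper_width: 1.003
grasp_force: 0.0
```

```bash
python3 - <<'E'
from dial import *
im,d,m=grab('wrist');save('w8.png',im);rel(CEN+.115*N,grip(.409))
f,C,g,reg,h=dial(im,d,m)
F=np.stack([(C-CEN)@U*1e3,(C-CEN)@RT*1e3,(C-CEN)@N*1e3],-1)
K=reg&(g[...,2]<70)&(F[...,2]>38)&(F[...,2]<50)&(np.hypot(F[...,0],F[...,1])<45)
T=F[K];print('bar top',len(T),cv2.minAreaRect(T[:,:2].astype(np.float32)),'bar angle',np.arctan2(*np.linalg.svd(T[:,:2]-T[:,:2].mean(0))[2][0][::-1]))
Q=F[reg&(g[...,2]<70)&(F[...,2]>1)&(F[...,2]<20)&(np.hypot(F[...,0],F[...,1])>38)&(np.hypot(F[...,0],F[...,1])<53)];q=Q.mean(0);print('pointer',len(Q),q,np.arctan2(q[1],q[0]))
E
```

```text
t 13.2833 eef [ 0.5452 -0.0503  0.1723] rel [ 0.7 -2.4 13.3] [ 0.4 -0.   0.1] rows 0.3 F [ 0.6 -0.6 -0.2] grip 1.0 0.0
ring centre [30.6  2.8] R 68.2 inliers 35 of 44 world [0.5477 0.0146 0.0617]
dark [185  40 156  77 988] [264.9  77.3] radius 118.6 angle 0.03
dark [190  49 152  73 474] [269.   83.3] radius 112.7 angle 0.042
dark [ 281  121   66  105 2410] [313.6 188.3] radius 6.8 angle 0.436
bar top 1072 ((-0.6240291595458984, -0.1729907989501953), (60.40420913696289, 15.80245590209961), 23.010629653930664) bar angle -2.737673603285128
pointer 107 [41.011713   18.08053324  3.96132497] 0.41522938983360014
```

View pics/w8.png

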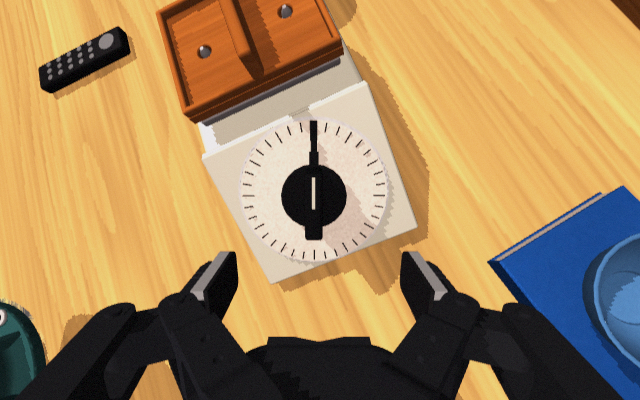

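The pointer at (313,140) merges with the zero mark at (313,128). The bar reads 0.403 and the mark 0.407. The tray sits flush on both pins and the gripper is clear.

```bash
python3 -c "
from plant import manip
print(manip.close_job())"
```

```text
the job is handed in; nothing more can be done
None
```

The tray rests on both of the scale's pins, the tare knob's pointer is on the zero mark to within about 0.01 rad, and I handed the job in at about 13.3 s, with the gripper clear and the book, bowl, wine glass and remote untouched.

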